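Load the jewel holder under the press flap

ROBOT

A 6-joint arm with a two-finger parallel gripper is mounted at the origin on the work surface. World frame = base frame: x ahead of the robot, y to its left, z up, the work surface at z = 0. Lengths are in m, angles in rad, forces in N, time in s.
With the tool pointing down it reaches from about 0.225 to 0.875 m from the base axis. Payload 3.4 kg.
Tool frame: the origin (TCP) lies between the finger pads; the fingertips stand 14 mm ahead of it and the grasp point (between the pads) lies 5 mm behind it; z points along the fingers, y is the direction in which the jaws open and shut (so a half turn about z gives the same grasp; the last joint's range is limited). The gripper opens to 85 mm and grips with 20 to 120 N. Pads are 22 mm wide; open, the fingers measure 114 mm over their backs; the gripper's body (76 mm by 85 mm) begins 54 mm behind the grasp point. The pads swing forward as they close: fully open they stand 13 mm farther back than shut.
Start: joints at [1.17, 0.276, 1.505, -0, 1.361, -0.121], TCP at [0.159, 0.553, 0.245] pointing down, gripper open.
Joint ranges: [-2.89, 2.89], [-0.75, 2.08], [0.22, 2.7], [-1.18, 4.32], [0.11, 2.71], [-2.7, 2.7]. Speed limits (rad/s): [2.57, 2.57, 3.14, 3.14, 3.14, 3.14].

INTERFACE

Orientations are given as a unit quaternion [w, x, y, z].
In Python, from rig import manip, get_image, job gives the robot as it stands. The module is installed in compiled form; this text tells all that it offers.
- The arm moves only by the tool step_arm, never from a script. Its argument "moves" is one flat list of numbers, 5 for each row, row after row: the shift along the tool's x, y, z as a fraction of full scale, then the turn about the tool's z as a fraction of full scale, then the gripper's target within -1 to 1 (shut at 1, half-way at 0, fully open at -1). In form: [dx, dy, dz, twist, hand, dx, dy, dz, twist, hand, ...]. A call has 1 to 5 rows; each row is the pose to reach, as a shift and turn from the pose commanded when the call began, along the tool's axes at that moment, turning the shorter way round; what a row does not reach only later rows make up. Full scale, the value 1, is 500 mm for a shift and pi rad for a turn. A row lasts 1/10 s, in which the tool goes at most 50 mm and 8.59 degrees, less where a joint would pass 70% of its speed; a pose out of reach is approached as far as the arm can. A call with a number of a shift or a turn outside -1 to 1 is refused whole. A call with a gripper value outside its range is refused whole. The fingers move at their own pace and stop on an object; "force" is the grip in N (left out, the last holds). Time passes only in rows, so rows that repeat a pose let the fingers close. It gives the time, the measured TCP pose, the force and the opening at its end, in the units of the state.
- manip.get_state(): the state, without advancing time (a new reading comes with each control period).
- get_image(name): name is "side" or "top"; returns a dict with "frame" (420x560x3 uint8, blue, green, red), "fx", "fy", "cx", "cy" (pixels), "rvec" (rotation vector, rad) and "tvec" (3), from world to camera coordinates, as OpenCV has them. Camera axes: x right, y down, z forward; pixel columns grow to the right and rows downward; lengths in m; the calibration is good to about 2 mm. A picture is of the moment at which its call begins. There is no depth.
- job.sign_off(): hands the job in, once; it reports no verdict.
The state is a dict: "clock": time; "qpos": joint angles; "qd": joint speeds; "effort": joint torques, N m; "position": TCP position; "ee_rot": TCP orientation; "contact_force": force on the tool from outside, world axes, zero at the start; "moment": the same for the moment, N m; "width": finger opening in m.
Only numpy, scipy, OpenCV 4.12 (cv2) and the standard library are available. Lean on these libraries where they do the work, as an engineer would, in place of code of your own. Each camera call takes 0.05 s, during which the arm holds its last target. There are 200 camera calls.

TASK

Load the blued-steel jewel holder into the hand press: with one fingertip press down the red thumb bar so that the spring flap is held up, and meanwhile with the other fingertip push the holder by its heel along the slide and under the flap until it is fully home against the stop. Hold the flap up until the holder is home, then let go of the bar so that the flap comes down on the holder, and move clear. Only push the holder, never lift it, and leave the press lever and the other things on the counter alone.

Things in the scene. Friction and masses are not known exactly. Their poses are not given: they have to be found in the camera images.
- press: Green bench hand press with a steel feed slide, fixed to the counter. Origin: at counter height (z = 0) on the centre line of the slide. Its +z is up, its -y the direction in which the holder is pushed, its -x the side of the red thumb bar. 'Press x, y' below are in this frame, in mm; heights are above the counter.
- slide_stop (a point): Foot of the stop that ends the slide at the pivot seat: on the slide's centre line and floor, press y = -110, height 24; its face looks to press +y and is 13 high.
- loading_end (a point): Middle of the slide floor's open end, press y = 125, height 24. From here to the stop the floor lies between two guide rails 4 high (tops at 28); inner faces at press x = -12.5 and 12.5, outer faces at -16.5 and 16.5.
- shaft_mid (a point): Point on the axis of the flap's shaft, half-way along the thumb bar: press x = -34, y = 51, height 44; the shaft runs along y, parallel to the slide. Three bearing blocks carry it, 14 wide in x and 9 in y, tops at height 52, at press y = 119, -19 and -91. The press base under the bar ends at press x = -45.5; beyond that there is only the counter.
- head_front (a point): Front lower edge of the press head, above the slide: press y = -70, height 140. The head (50 wide) and the column go on from here to press y = -208 and up to height 260; the ram hangs to height 82 at press y = -98. The lever rises from the +x side of the head to height about 370. Between press y = -55 and 125 nothing is higher than the thumb bar.
- flap (a joint): Angle of the spring flap with its thumb bar (one rigid part), rad: 0 closed, grows as the bar is pressed down and the flap rises, 0.95 limit. From 0.45 up the holder passes freely; resting on the loaded holder it reads about 0.28. A level fingertip 18 mm broad centred 36 mm from the shaft, at height 35, gives about 0.7, at 40 about 0.55. Force on the bar: 3 N to start, 5 to 6 N to hold at 0.7.
- flap_lip (a point): Middle of the lower edge of the flap's downturned lip, on its outer face: closed, it is at press x = 0, y = -60, 2 mm above the slide floor, and bars the way. Lip 20 wide in x, 4 thick in y; behind it the flap is a plate over the slide from press y = -60 to -82, x = -32 to 18. Moves with the flap.
- thumb_bar (a point): Middle of the top face of the red thumb bar, 34 mm out from the shaft. The bar is a flat plate 3 thick, 122 long beside the slide (press y = -10 to 112), reaching from the shaft to 50 out on the press -x side; closed, it slopes up outwards at 0.35 rad, outer edge at height 62. It turns with the flap; a fingertip can slide along it while holding it down.
- holder: Jewel holder: blued-steel bar 110 mm long (its y), 22 wide (x), 10 high, about 0.2 kg, loose on the slide between the rails. Origin: centre of its underside, height 24. At its -y end (nose) a brass jewel cup 14 across, 3 high, 12 from the end; at its +y end a heel block 12 long, 22 wide, 26 high (top at height 50). Starts outside the flap; home, its origin is at press y = -55.
- nose (a point): Centre of the holder's nose face, 5 mm above the slide floor; home, it is at press y = -110, against the stop.
- heel (a point): Centre line of the upright rear face of the holder's heel (the face to push; it looks to holder +y), at height 42; home, it is at press y = 0.
- press_lever (a joint): Steel lever of the press, rad: 0 = up at rest; to be left alone.
- ring_a: Bystander: brass capsule ring, 54 mm outside, 9 mm high; origin at the centre of its underside.
- ring_b: Bystander: brass capsule ring, 54 mm outside, 9 mm high; origin at the centre of its underside.
- ring_c: Bystander: brass capsule ring, 54 mm outside, 9 mm high; origin at the centre of its underside.
- puck: Bystander: round walnut alignment puck, 56 mm across, 22 mm high; origin at the centre of its underside.
- compass: Bystander: green plastic mirror compass, 62 x 80 mm, mirror lid raised to about 65 mm; origin at the centre of its underside.
- driver: Bystander: small screwdriver lying on the counter, 150 mm long.
- loupe: Bystander: black eye loupe, 38 mm across, 30 mm high; origin at the centre of its underside.
Not all that is in view belongs to the job. What is shaped like the holder but green or pink is not meant.

How it is judged:
By the outcome, as a careful person would: the job done as asked, in the order asked, and still so for the second after the job is handed in, with the robot touching nothing.
It also fails if it takes over 38 s, if anything falls off the work surface, if the arm or the gripper's body presses on something with over 40 N, if the wrist force passes 120 N, or if a joint passes its speed limit or range.

## Working session

There is one attempt and no reset: what is moved stays moved. The work goes in short steps, Python scripts to look and compute and a tool call to move; the robot and the scene stay as the last step left them, time stands still between calls to the robot, and variables do not carry over. Pictures are saved under pics/ and viewed, about 8 in all and at most 12, crops included, and the job is handed in when it is done.

Besides the shell and the picture viewer there is one more tool, called after ">>>" as a command line: name --argument value ..., lists and objects as JSON in quotes. step_arm: Moves the arm, as the interface text tells. Its arguments: {"type":"object","properties":{"moves":{"type":"array","items":{"type":"number","minimum":-1,"maximum":1}},"force":{"type":"number"}},"required":["moves"]}

```bash
mkdir -p pics
python3 - <<'E'
from rig import manip,get_image
import cv2,pickle
d={}
for n in("side","top"):
    im=get_image(n);d[n]=im;cv2.imwrite(f"pics/{n}0.png",im["frame"])
    print(n,im["fx"],im["fy"],im["cx"],im["cy"],im["rvec"],im["tvec"])
pickle.dump(d,open("im0.pkl","wb"))
print(manip.get_state())
E
```

```text
side 471.04971936925375 471.04971936925375 279.7213502014174 208.3541098266666 [ 2.33273743 -0.73130656  0.26322101] [-0.45368712  0.32705831  0.9145499 ]
top 527.7794958973751 527.7794958973751 278.1142462644462 209.40913185131143 [ 2.14960715 -2.15046983  0.14002   ] [-0.01780821  0.57337143  1.42058198]
{'clock': 0.1, 'qpos': array([ 1.17003966e+00,  2.76556969e-01,  1.50602431e+00,  5.87468139e-06,
        1.36071495e+00, -1.20998432e-01]), 'qd': array([-1.66617209e-03,  1.24377485e-03, -2.74889352e-03, -2.39805728e-03,
        2.48696026e-04, -3.81797088e-05]), 'effort': array([ 1.90097591e-03, -4.17689502e+01, -2.46407086e+01, -1.96644083e-05,
        5.79494750e-03, -4.38899860e-06]), 'position': array([0.1585931 , 0.55221939, 0.24450474]), 'ee_rot': array([-2.22475216e-04,  1.39423971e-01,  9.90232412e-01, -8.22225161e-04]), 'contact_force': array([ 0.81539711, -1.04791872, -1.1304308 ]), 'moment': array([ 0.04551275,  0.00402762, -0.01389864]), 'width': 0.08532295621935229}
```

View pics/top0.png

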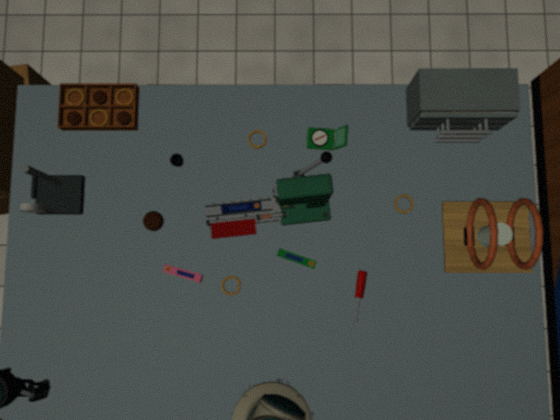

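View pics/side0.png

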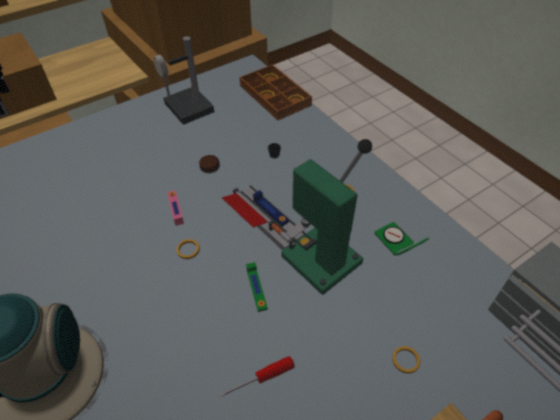

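The top view shows the press's slide running roughly along world y, with the loading end on the left. The red bar is at (233,229) and the blued holder at (240,208), beside the press head at (303,199). 

Candidates for the holder:
- Blue bar on the slide: top (240,208), side (270,207). I choose this one because it is blued steel and lies on the slide.
- Green bar: top (297,258). It's a decoy.
- Pink bar: top (184,273). It's a decoy.

Next come close crops and masks.

```bash
cat > h.py <<'E'
import numpy as np,cv2
def ray(im,uv,z):
    R,_=cv2.Rodrigues(np.array(im["rvec"],float));t=np.array(im["tvec"],float).ravel()
    d=R.T@np.array([(uv[0]-im["cx"])/im["fx"],(uv[1]-im["cy"])/im["fy"],1]);o=-R.T@t
    return o+d*(z-o[2])/d[2]
def proj(im,P):
    K=np.array([[im["fx"],0,im["cx"]],[0,im["fy"],im["cy"]],[0,0,1.]])
    return cv2.projectPoints(np.array(P,float).reshape(-1,1,3),np.array(im["rvec"],float),np.array(im["tvec"],float),K,None)[0][:,0]
def crop(im,x0,y0,w,h,s,name):
    cv2.imwrite(name,cv2.resize(im["frame"][y0:y0+h,x0:x0+w],None,fx=s,fy=s,interpolation=cv2.INTER_CUBIC))
E
python3 - <<'E'
import pickle,numpy as np,cv2
from h import *
d=pickle.load(open("im0.pkl","rb"))
a=d["top"]["frame"][180:250,195:345];b=d["side"]["frame"][170:300,205:375]
A=cv2.convertScaleAbs(cv2.resize(a,None,fx=5,fy=5,interpolation=cv2.INTER_CUBIC),alpha=1.8)
cv2.imwrite("pics/topc.png",A)
cv2.imwrite("pics/sidec.png",cv2.convertScaleAbs(cv2.resize(b,None,fx=4.5,fy=4.5,interpolation=cv2.INTER_CUBIC),alpha=1.6))
for n,roi in(("top",(195,180,345,250)),("side",(205,170,375,300))):
    f=d[n]["frame"];m=np.zeros(f.shape[:2],np.uint8);x0,y0,x1,y1=roi;m[y0:y1,x0:x1]=255
    hsv=cv2.cvtColor(f,cv2.COLOR_BGR2HSV)
    for c,lo,hi in(("red",(0,150,60),(8,255,255)),("red2",(172,150,60),(180,255,255)),("blue",(105,130,30),(130,255,255))):
        k=cv2.inRange(hsv,lo,hi)&m
        cs,_=cv2.findContours(k,0,2)
        for q in cs:
            if cv2.contourArea(q)>20:
                print(n,c,cv2.contourArea(q),np.round(cv2.boxPoints(cv2.minAreaRect(q)),1).tolist())
E
```

```text
top red 541.5 [[210.5, 223.39999389648438], [253.8000030517578, 218.39999389648438], [255.5, 232.89999389648438], [212.10000610351562, 237.89999389648438]]
top blue 196.5 [[221.60000610351562, 205.0], [254.3000030517578, 201.8000030517578], [255.0, 209.39999389648438], [222.39999389648438, 212.6999969482422]]
side red 465.0 [[222.6999969482422, 198.39999389648438], [231.3000030517578, 189.0], [265.70001220703125, 220.3000030517578], [257.1000061035156, 229.6999969482422]]
side blue 49.0 [[251.10000610351562, 275.79998779296875], [254.8000030517578, 274.79998779296875], [259.70001220703125, 291.79998779296875], [256.0, 292.8999938964844]]
side blue 169.0 [[254.39999389648438, 201.10000610351562], [259.3999938964844, 195.10000610351562], [282.0, 214.0], [277.0, 220.0]]
```

View pics/topc.png

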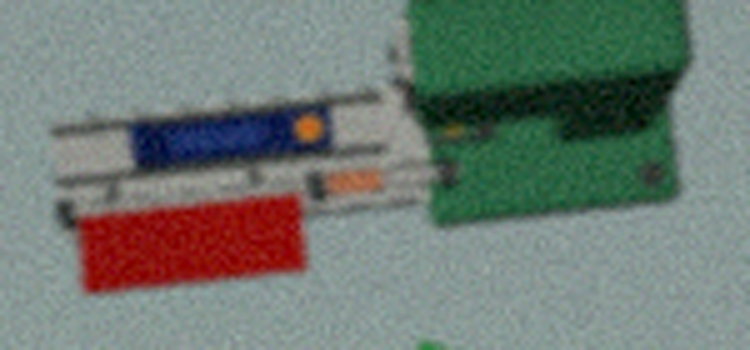

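View pics/sidec.png

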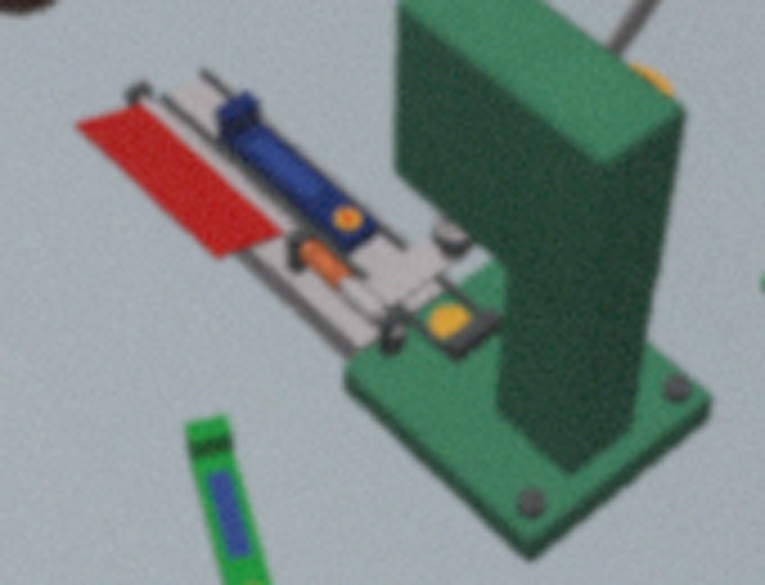

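The crops confirm the blue holder with its brass cup (top crop x 132–332, heel at left), lying on the slide in front of the flap with the heel at loading-end side. The bar corners in the top crop are (80,218), (303,196), (307,268) and (86,292). I'll cast rays from both views and fit the press pose.

```bash
cat >> h.py <<'E'
def fit(P,W):
    P=np.array(P);W=np.array(W);p=P-P.mean(0);w=W-W.mean(0)
    th=np.arctan2((p[:,0]*w[:,1]-p[:,1]*w[:,0]).sum(),(p*w).sum());R=np.array([[np.cos(th),-np.sin(th)],[np.sin(th),np.cos(th)]])
    t=W.mean(0)-R@P.mean(0);return th,R,t,W-(P@R.T+t)
E
python3 - <<'E'
import pickle,numpy as np
from h import *
d=pickle.load(open("im0.pkl","rb"))
T=lambda c:(c[0]/5+195-.4,c[1]/5+180-.4)
S=lambda c:(c[0]/4.5+205-.4,c[1]/4.5+170-.4)
P=[(-.034,.112),(-.034,-.010),(-.081,-.010),(-.081,.112)];z=[.0455,.0455,.062,.062]
for n,cs in(("top",[T(c) for c in((80,218),(303,196),(307,268),(86,292))]),("side",[S(c) for c in((135,103),(280,233),(220,258),(77,124))])):
    im=d[n];W=[ray(im,c,h)[:2] for c,h in zip(cs,z)]
    th,R,t,r=fit(P,W);print(n,"yaw",th,"t",t,"res mm",np.round(r*1e3,1).tolist())
    pr=lambda uv,h:np.round(R.T@(ray(im,uv,h)[:2]-t)*1e3,1)
    if n=="top":
        print("heel top rear",pr(T((133,125)),.05),pr(T((137,167)),.05),"nose",pr(T((329,107)),.034),pr(T((333,150)),.034),"cup",pr(T((309,128)),.037))
        print("loading end rails",pr(T((53,130)),.028),pr(T((57,182)),.028))
        print("head",pr(T((411,75)),.26), pr(T((437,225)),.0))
    else: print("cup",pr(S((348,219)),.037),"heel top",pr(S((242,93)),.05),pr(S((222,107)),.05))
E
```

```text
top yaw 0.10413671161191497 t [0.58212213 0.05891123] res mm [[-2.3, 0.4], [-2.9, -0.6], [2.7, 1.1], [2.5, -0.9]]
heel top rear [11.4 78.6] [-12.   78.5] nose [ 12.5 -29.2] [-11.7 -29. ] cup [  1.5 -17. ]
loading end rails [ 16.6 125.4] [-12.7 125.7]
head [-11.3 -74. ] [-55.8 -82.4]
side yaw 0.12265089573216711 t [0.58356331 0.06087068] res mm [[-2.6, 2.3], [-3.3, 0.4], [2.2, -1.6], [3.8, -1.1]]
cup [  0.1 -20.6] heel top [ 9.8 77.5] [-5.1 76.8]
```

```bash
cat >> h.py <<'E'
from scipy.spatial.transform import Rotation as Ro
TH=.107;T0=np.array([.5825,.0592])
def state():
    from rig import manip
    s=manip.get_state();q=s["ee_rot"];R=Ro.from_quat([q[1],q[2],q[3],q[0]]).as_matrix()
    return s,R
def go(px,py,z,yaw=TH):
    s,R=state();Q=np.array([[np.cos(TH),-np.sin(TH)],[np.sin(TH),np.cos(TH)]])
    w=np.r_[T0+Q@np.array([px,py])/1e3,z/1e3]
    sh=R.T@(w-s["position"])/.5
    tw=(yaw-np.arctan2(R[1,1],R[0,1])+np.pi)%(2*np.pi)-np.pi
    cur=Q.T@(s["position"][:2]-T0)*1e3
    print("t",round(s["clock"],2),"press xy",np.round(cur,1),"z",round(s["position"][2]*1e3,1),"w",round(s["width"]*1e3,1),"F",np.round(s["contact_force"],1))
    print("shift",np.round(sh,4),"twist",round(-tw/np.pi,4),"world",np.round(w,3))
E
python3 -c "
from h import *
go(-35,102,150)"
```

```text
t 0.1 press xy [-368.8  535.5] z 244.5 w 85.3 F [ 0.8 -1.  -1.1]
shift [-0.9454 -0.5508  0.1897] twist 0.3769 world [0.537 0.157 0.15 ]
```

>>> step_arm --moves '[-0.945,-0.551,0.05,0.377,-0.31,-0.945,-0.551,0.05,0.377,-0.31,-0.945,-0.551,0.05,0.377,-0.31,-0.945,-0.551,0.05,0.377,-0.31,-0.945,-0.551,0.05,0.377,-0.31]'

```text
clock: 0.6
position: [0.3322, 0.3705, 0.2336]
ee_rot: [-0.0, 0.495, 0.869, -0.0]
contact_force: [0.4, 0.3, -0.4]
width: 0.0557
```

```bash
python3 -c "
from h import *
go(-35,102,150)"
```

```text
t 0.6 press xy [-215.6  336.3] z 233.6 w 55.7 F [ 0.4  0.3 -0.4]
shift [-0.5762  0.134   0.1671] twist 0.1363 world [0.537 0.157 0.15 ]
```

>>> step_arm --moves '[-0.576,0.134,0.15,0.136,-0.31,-0.576,0.134,0.15,0.136,-0.31,-0.576,0.134,0.15,0.136,-0.31,-0.576,0.134,0.15,0.136,-0.31,-0.576,0.134,0.15,0.136,-0.31]'

```text
clock: 1.1
position: [0.5009, 0.1964, 0.1717]
ee_rot: [-0.0, 0.666, 0.746, -0.0]
contact_force: [0.3, 0.9, -0.5]
width: 0.0557
```

```bash
python3 -c "
from h import *
go(-35,102,105)"
```

```text
t 1.1 press xy [-66.5 145.2] z 171.7 w 55.7 F [ 0.3  0.9 -0.5]
shift [-0.0868  0.0624  0.1334] twist 0.002 world [0.537 0.157 0.105]
```

>>> step_arm --moves '[-0.087,0.062,0.07,0.002,-0.31,-0.087,0.062,0.133,0.002,-0.31,-0.087,0.062,0.133,0.002,-0.31,-0.087,0.062,0.133,0.002,-0.31]'

```text
clock: 1.5
position: [0.5348, 0.1584, 0.1053]
ee_rot: [-0.001, 0.668, 0.744, -0.001]
contact_force: [0.2, 0.9, -0.0]
width: 0.0559
```

Run:
```python
from h import *
from rig import get_image
import cv2,numpy as np,pickle
go(-35,102,85)
d={n:get_image(n) for n in("side","top")};pickle.dump(d,open("im1.pkl","wb"))
a=cv2.resize(d["side"]["frame"][110:270,190:350],None,fx=3,fy=3,interpolation=2)
b=cv2.resize(d["top"]["frame"][150:260,180:320],None,fx=3,fy=3,interpolation=2)
c=np.zeros((480,800,3),np.uint8);b=b[:,:320] if 0 else cv2.resize(d["top"]["frame"][170:250,190:270],None,fx=4,fy=4,interpolation=2)
c[:,:480]=a;c[:320,480:]=b
cv2.imwrite("pics/c1.png",cv2.convertScaleAbs(c,alpha=1.6))
```

```text
t 1.5 press xy [-36.8 103.8] z 105.3 w 55.9 F [ 0.2  0.9 -0. ]
shift [-0.0035  0.0037  0.0406] twist -0.0001 world [0.537 0.157 0.085]
```

View pics/c1.png

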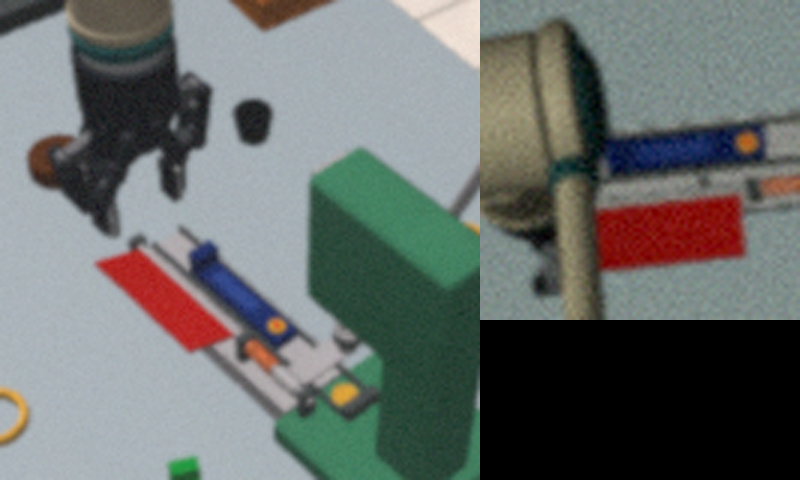

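The picture shows both fingertips above the loading end: A at side pixel (227,188) and B at (249,175). Their pixel rays will give me the tip height.

Run:
```python
from h import *
import pickle
im=pickle.load(open("im1.pkl","rb"))["side"]
Q=np.array([[np.cos(TH),-np.sin(TH)],[np.sin(TH),np.cos(TH)]])
for n,uv in(("A",(227.0,187.7)),("B",(249.,175.))):
    for z in(.08,.085,.09,.095,.1):print(n,z,np.round(Q.T@(ray(im,uv,z)[:2]-T0)*1e3,1))
```

```text
A 0.08 [-58.4 112.8]
A 0.085 [-60.9 108.7]
A 0.09 [-63.4 104.6]
A 0.095 [-65.9 100.4]
A 0.1 [-68.4  96.3]
B 0.08 [  8.1 111.7]
B 0.085 [  5.2 107.6]
B 0.09 [  2.3 103.5]
B 0.095 [-0.6 99.4]
B 0.1 [-3.4 95.3]
```

>>> step_arm --moves '[-0.003,0.004,0.03,0,-0.31,-0.003,0.004,0.05,0,-0.31,-0.003,0.004,0.05,0,-0.31]'

```text
clock: 1.9
position: [0.5369, 0.158, 0.081]
ee_rot: [-0.0, 0.668, 0.745, -0.0]
contact_force: [-0.8, -0.4, 0.3]
width: 0.0561
```

```bash
python3 -c "
from h import *
go(-35,102,70)"
```

```text
t 1.9 press xy [-34.8 103.1] z 81.0 w 56.1 F [-0.8 -0.4  0.3]
shift [-0.0021 -0.0005  0.0219] twist 0.0006 world [0.537 0.157 0.07 ]
```

>>> step_arm --moves '[-0.002,0,0.01,0,-0.31,-0.002,0,0.014,0,-0.31,-0.002,0,0.014,0,-0.31]'

```text
clock: 2.2
position: [0.538, 0.1563, 0.074]
ee_rot: [-0.0, 0.668, 0.744, 0.0]
contact_force: [-0.9, 0.2, 0.5]
width: 0.056
```

>>> step_arm --moves '[0,0,0.006,0,-0.31,0,0,0.006,0,-0.31]'

```text
clock: 2.4
position: [0.5379, 0.1561, 0.0707]
ee_rot: [-0.0, 0.668, 0.744, -0.0]
contact_force: [0.1, -0.1, -1.3]
width: 0.056
```

>>> step_arm --moves '[0,0,0.006,0,-0.31,0,0,0.006,0,-0.31]'

```text
clock: 2.6
position: [0.5383, 0.1562, 0.0679]
ee_rot: [0.0, 0.668, 0.744, 0.0]
contact_force: [1.1, 0.5, 3.2]
width: 0.0558
```

Contact shows at TCP z ≈ 68 mm, which puts the tip about 9 mm ahead of the TCP. I'll press down to TCP z ≈ 45 mm.

>>> step_arm --moves '[0,0,0.01,0,-0.31,0,0,0.02,0,-0.31,0,0,0.03,0,-0.31,0,0,0.04,0,-0.31,0,0,0.046,0,-0.31]'

```text
clock: 3.1
position: [0.5381, 0.1562, 0.0445]
ee_rot: [0.0, 0.668, 0.744, 0.0]
contact_force: [-0.4, -0.1, 5.2]
width: 0.0561
```

Run:
```python
from h import *
from rig import get_image
go(-35,60,45)
d={n:get_image(n) for n in("side","top")}
c=np.zeros((480,800,3),np.uint8)
c[:,:480]=cv2.resize(d["side"]["frame"][140:260,215:335],None,fx=4,fy=4,interpolation=2)
c[:320,480:]=cv2.resize(d["top"]["frame"][170:250,200:280],None,fx=4,fy=4,interpolation=2)
cv2.imwrite("pics/c2.png",cv2.convertScaleAbs(c,alpha=1.6))
```

```text
t 3.1 press xy [-33.8 101.2] z 44.5 w 56.1 F [-0.4 -0.1  5.2]
shift [-0.0824 -0.0025 -0.0009] twist 0.0002 world [0.541 0.115 0.045]
```

View pics/c2.png

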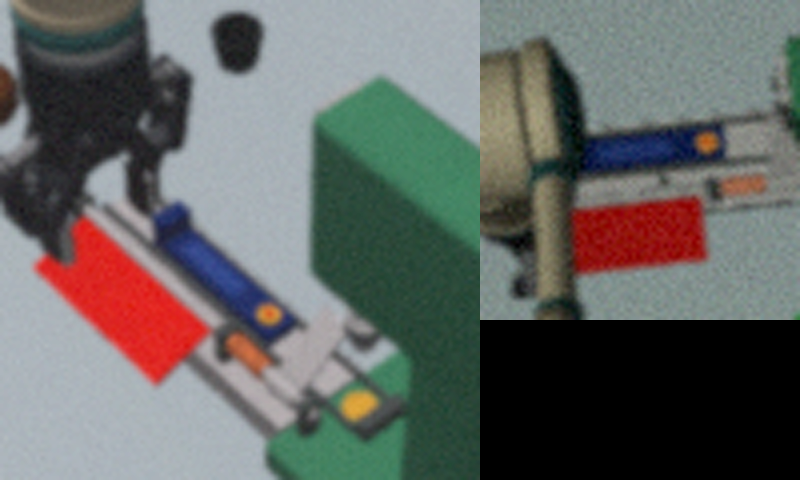

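The flap plate is visibly raised at side crop (320,350), the hold force is 5.2 N, and finger B is behind the heel at (148,200). I'm starting the push.

>>> step_arm --moves '[-0.016,-0.001,0,0,-0.31,-0.032,-0.002,0,0,-0.31,-0.048,-0.002,0,0,-0.31,-0.064,-0.002,0,0,-0.31,-0.08,-0.002,0,0,-0.31]'

```text
clock: 3.7
position: [0.541, 0.1179, 0.0448]
ee_rot: [-0.001, 0.669, 0.744, 0.001]
contact_force: [-2.3, 5.7, 5.8]
width: 0.056
```

Run:
```python
from h import *
from rig import get_image
go(-35,20,44.5)
d={n:get_image(n) for n in("side","top")}
c=np.zeros((480,800,3),np.uint8)
c[:,:480]=cv2.resize(d["side"]["frame"][140:260,215:335],None,fx=4,fy=4,interpolation=2)
c[:320,480:]=cv2.resize(d["top"]["frame"][170:250,210:290],None,fx=4,fy=4,interpolation=2)
cv2.imwrite("pics/c3.png",cv2.convertScaleAbs(c,alpha=1.6))
```

```text
t 3.7 press xy [-35.   62.8] z 44.8 w 56.0 F [-2.3  5.7  5.8]
shift [-0.0856  0.0001  0.0002] twist -0.0004 world [0.546 0.075 0.044]
```

View pics/c3.png

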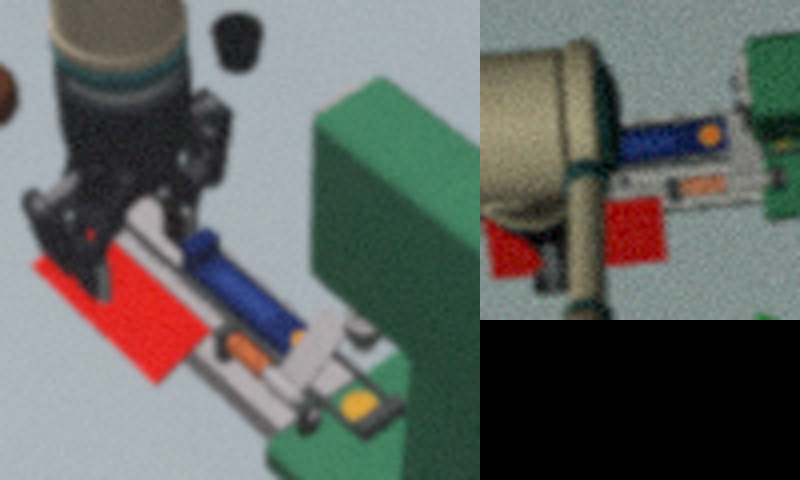

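The holder is sliding straight (cup at side crop (298,338)), with its nose about to pass under the raised flap, and the forces are normal. I'll continue.

>>> step_arm --moves '[-0.016,0,0,0,-0.31,-0.032,0,0,0,-0.31,-0.048,0,0,0,-0.31,-0.064,0,0,0,-0.31,-0.076,0,0,0,-0.31]'

```text
clock: 4.3
position: [0.545, 0.08, 0.0447]
ee_rot: [-0.001, 0.669, 0.743, 0.001]
contact_force: [-2.8, 6.9, 5.9]
width: 0.0562
```

>>> step_arm --moves '[-0.006,0,0,0,-0.31,-0.012,0,0,0,-0.31,-0.016,0,0,0,-0.31]'

```text
clock: 4.6
position: [0.5458, 0.0722, 0.0447]
ee_rot: [-0.001, 0.669, 0.743, 0.001]
contact_force: [-2.1, 5.9, 4.9]
width: 0.0559
```

```bash
python3 -c "
from h import *
go(-35,10,44.5)"
```

```text
t 4.6 press xy [-35.1  16.8] z 44.7 w 55.9 F [-2.1  5.9  4.9]
shift [-0.0137  0.0003  0.0004] twist -0.0004 world [0.547 0.065 0.044]
```

>>> step_arm --moves '[-0.004,0,0,0,-0.31,-0.008,0,0,0,-0.31]'

```text
clock: 4.8
position: [0.5462, 0.0684, 0.0447]
ee_rot: [-0.001, 0.669, 0.744, 0.001]
contact_force: [-2.7, 5.7, 5.4]
width: 0.0557
```

>>> step_arm --moves '[-0.003,0,0,0,-0.31,-0.004,0,0,0,-0.31]'

```text
clock: 5.0
position: [0.5463, 0.0673, 0.0448]
ee_rot: [-0.002, 0.669, 0.743, 0.002]
contact_force: [-2.2, 9.9, 5.6]
width: 0.0558
```

>>> step_arm --moves '[-0.003,0,0,0,-0.31,-0.004,0,0,0,-0.31]'

```text
clock: 5.2
position: [0.5463, 0.0671, 0.0448]
ee_rot: [-0.003, 0.669, 0.743, 0.003]
contact_force: [-3.3, 15.1, 6.9]
width: 0.0562
```

The TCP has stopped at press y ≈ 12 with the force climbing to 15 N, which is where the stop should be. I'll check by eye before letting go.

>>> step_arm --moves '[-0.003,0,0,0,-0.31,-0.003,0,0,0,-0.31]'

```text
clock: 5.4
position: [0.5463, 0.067, 0.0448]
ee_rot: [-0.004, 0.669, 0.743, 0.003]
contact_force: [-2.1, 18.7, 5.9]
width: 0.0559
```

Run:
```python
from h import *
from rig import get_image
go(-35,20,44.5)
d={n:get_image(n) for n in("side","top")}
c=np.zeros((480,800,3),np.uint8)
c[:,:480]=cv2.resize(d["side"]["frame"][140:260,225:345],None,fx=4,fy=4,interpolation=2)
c[:320,480:]=cv2.resize(d["top"]["frame"][170:250,220:300],None,fx=4,fy=4,interpolation=2)
cv2.imwrite("pics/c4.png",cv2.convertScaleAbs(c,alpha=1.6))
```

```text
t 5.4 press xy [-35.2  11.6] z 44.8 w 55.9 F [-2.1 18.7  5.9]
shift [0.0167 0.0003 0.0008] twist -0.0009 world [0.546 0.075 0.044]
```

View pics/c4.png

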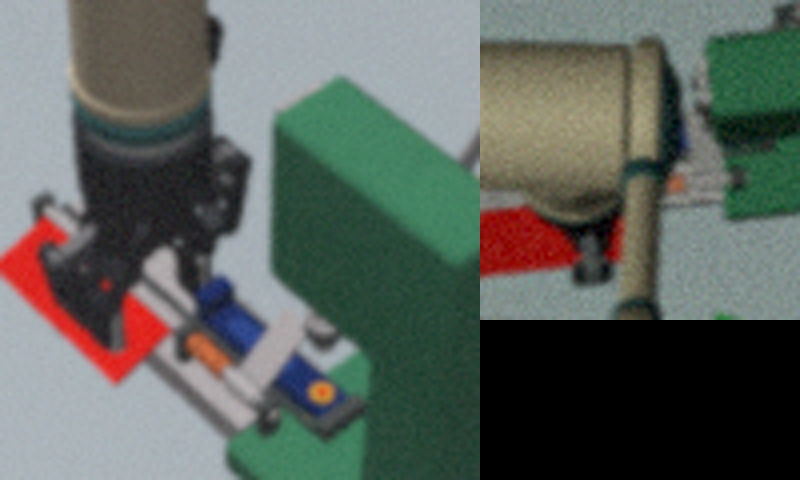

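The holder lies under the raised flap, with its cup at side crop (320,392) and its nose against the stop block at (345,415). I'll back off the heel while still holding the bar, then rise.

>>> step_arm --moves '[0.008,0,0,0,-0.31,0.016,0,0,0,-0.31,0.022,0,0,0,-0.31,0.022,0,0,0,-0.31]'

```text
clock: 5.9
position: [0.5461, 0.0717, 0.0448]
ee_rot: [0.0, 0.668, 0.744, -0.0]
contact_force: [-1.7, -2.2, 4.9]
width: 0.0559
```

>>> step_arm --moves '[0,0,-0.01,0,-0.31,0,0,-0.025,0,-0.31,0,0,-0.04,0,-0.31,0,0,-0.06,0,-0.31,0,0,-0.08,0,-0.31]'

```text
clock: 6.4
position: [0.5466, 0.0724, 0.0858]
ee_rot: [0.0, 0.668, 0.744, 0.001]
contact_force: [0.1, -0.2, 0.1]
width: 0.0557
```

>>> step_arm --moves '[0,0,-0.1,0,-0.31,0.1,0,-0.2,0,-0.31,0.2,0,-0.2,0,-0.31,0.3,0,-0.2,0,-0.31,0.4,0,-0.2,0,-0.31]'

```text
clock: 6.9
position: [0.5268, 0.2571, 0.1869]
ee_rot: [0.001, 0.668, 0.744, 0.002]
contact_force: [1.0, 0.2, -0.1]
width: 0.056
```

Run:
```python
from h import *
from rig import get_image
go(-35,20,44.5)
d={n:get_image(n) for n in("side","top")}
T=lambda n,uv,h:0
Q=np.array([[np.cos(TH),-np.sin(TH)],[np.sin(TH),np.cos(TH)]])
im=d["top"];f=im["frame"]
hsv=cv2.cvtColor(f,cv2.COLOR_BGR2HSV);k=cv2.inRange(hsv,(105,130,30),(130,255,255));k[:180]=0;k[240:]=0;k[:,:200]=0;k[:,300:]=0
q=max(cv2.findContours(k,0,2)[0],key=cv2.contourArea)[:,0];u=q[:,0].min();print("blue left edge",[np.round(Q.T@(ray(im,(u,v),.05)[:2]-T0)*1e3,1).tolist() for v in q[q[:,0]==u][:,1]])
c=np.zeros((480,800,3),np.uint8)
c[:,:480]=cv2.resize(d["side"]["frame"][140:260,225:345],None,fx=4,fy=4,interpolation=2)
c[:320,480:]=cv2.resize(d["top"]["frame"][170:250,220:300],None,fx=4,fy=4,interpolation=2)
cv2.imwrite("pics/c5.png",cv2.convertScaleAbs(c,alpha=1.6))
```

```text
t 6.9 press xy [-34.3 202.7] z 186.9 w 56.0 F [ 1.   0.2 -0.1]
shift [-0.3659 -0.0023  0.2843] twist -0.0002 world [0.546 0.075 0.044]
blue left edge [[9.6, -3.8], [-1.5, -2.7]]
```

View pics/c5.png

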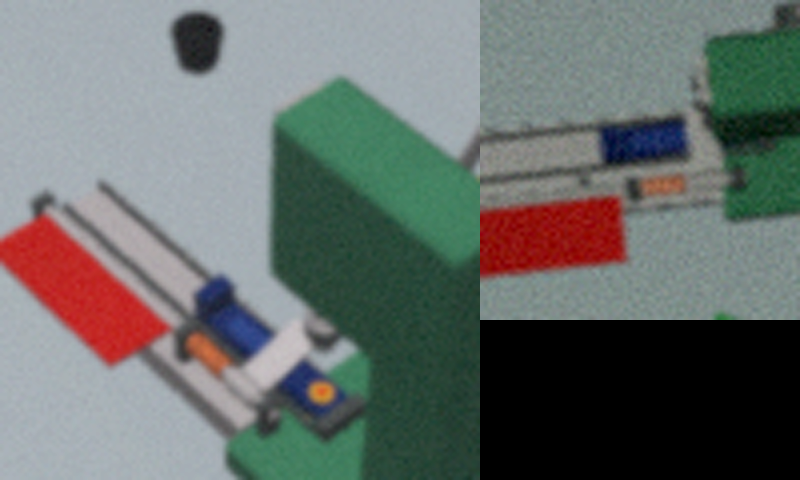

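The holder is home, the flap rests on it, and the gripper is clear. Handing in.

```bash
python3 -c "
from rig import manip,job
s=manip.get_state();print(s['clock'],abs(s['qd']).max(),s['contact_force'])
print(job.sign_off())"
```

```text
7.0 0.09072531162770685 [-0.63839085 -0.10650854  0.73052801]
the job is handed in; nothing more can be done
None
```

The blued-steel holder is loaded: it is home against the stop, and the flap has come down on it. I handed the job in at 7.0 s of the 38 s allowed; no verdict was reported.

- **Loading:** One fingertip held the thumb bar down with 5–6 N, which matches a flap angle of about 0.7. The other pushed the holder by its heel under the raised flap. It stopped at press y ≈ 12 mm for the tool, and the force rose to about 19 N there.
- **Release:** I backed off the heel first with the bar still held down, then let the bar rise and moved clear.

**Last checks:**
- **Camera:** the last side view shows the nose at the stop and the flap resting on the holder. The top view puts the heel at press y ≈ -3 mm, against 0 nominal, which is within the error of the camera and my press fit.
- **Forces:** contact force was back to about zero. The largest reading I saw was about 19 N.
- **Not measured:** I judged the final flap angle (about 0.28 expected) only by eye. I did not re-measure the lever or the other items on the counter. The arm was still settling slightly at hand-in, clear of everything.

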